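# Hold the glass cuvette in the optical tester's light path

## Task

Take the glass cuvette off its hook (lift it over the hook's lip and draw it off) and hold it upright in the middle of the gap between the tester's two heads, its clear windows centred on the light path and square to it, touching neither head. Grip it only by its two frosted faces, never by the windows or the hanger loop, and leave the other things on the table where they are. Finish while still holding it there: do not put it down or let go.

Things in the scene. Friction and masses are not known exactly. Their poses are not given: they have to be found in the camera images.
- cuvette: Upright glass cuvette, 0.12 kg, hung from the hook by the loop on its top. Origin: centre of its underside, 35 mm above the table; z up. Glass 26 mm along x, 30 mm along y, 76 mm tall; 107 mm with loop. Its whitish frosted faces (24 mm wide) are at +y and -y, 30 mm apart: grip across y, best 50 to 62 mm above the underside. Windows at +x and -x. A half turn about z makes no difference.
- cuvette_window_a: The face at -x of the cuvette, not to be touched by the fingers: 22 mm wide, 74 mm tall, 13 mm from the cuvette's axis; clear window from 2 to 42 mm above the underside, black mask above that. Same origin and axes as cuvette.
- cuvette_window_b: The same face at +x of the cuvette, not to be touched by the fingers. Same origin and axes as cuvette.
- cuvette_loop: Black cap (22 x 24 mm, 76 to 82 mm above the cuvette's underside) and on it the hanger loop, 22 mm wide along y, 8 mm thick along x, top at 107 mm. The loop's opening, 16 mm wide, from 82 to 102 mm above the underside, looks along x; the hook passes through it. Not for the fingers. Origin and axes as cuvette.
- cuvette_sight (a point): Centre of the clear windows: the point inside the glass on the cuvette's axis, 22 mm above its underside; axes as cuvette.
- stand: Fixed steel stand. Origin on the table under the hanging cuvette; z up; foot 6 mm thick, x -25 to +75 mm, 70 mm wide. Its hook, a flat level strip 10 mm wide, 3 mm thick along x, runs from an upright at x = +55 mm to a lip at x = -14 to -17 mm, 5 mm higher than the strip. The cuvette's x lies along it; to free it raise it 5 to 17 mm (best 11), then draw it along the stand's -x 35 mm or more.
- stand_hook (a point): Point on top of the hook strip where the loop rests, 137 mm above the table; axes as stand.
- tester: Fixed optical tester: aluminium foot 156 x 50 x 8 mm along x with two black heads that face each other along x. Origin: centre of the underside on the table; z up. Lens faces at x = -32 and +32 mm (gap 64 mm); heads up to 42 mm wide, 93 mm high, reaching 78 mm from the middle (brass socket to 86 mm at +x). A half turn makes no difference.
- tester_beam (a point): Middle of the light path between the lenses, 75 mm above the table; the light runs along x (axes as tester). The point cuvette_sight belongs here.
- tape_black: Bystander: roll of black tape lying flat, 62 mm across and 19 mm tall; origin at the centre of its underside.
- tape_measure: Bystander: yellow pocket tape measure, 59 x 67 x 37 mm; origin at the centre of its underside.
- multimeter: Bystander: yellow and black multimeter lying on its back, 150 x 70 x 48 mm; origin at the centre of its underside.
Things that resemble listed ones, but are neither listed nor needed, are in the scene too. What is meant by the cuvette is not pink, and is the smaller of those in its own colour.

How it is judged:
By the outcome, as a careful person would: the job done as asked, in the order asked, and still so for the second after the job is handed in, while the arm keeps its last pose, push and grip.
It also fails if it takes over 40 s, if anything falls off the work surface, if the arm or the gripper's body presses on something with over 40 N, if the wrist force passes 120 N, or if a joint passes its speed limit or range.

## Robot

A 6-joint arm with a two-finger parallel gripper is mounted at the origin on a cart in front of the work surface, level with it; the furniture and walls round the work are solid. World frame = base frame: x ahead of the robot, y to its left, z up, the work surface at z = 0. Lengths are in mm, angles in rad, forces in N, time in s.
With the tool pointing down it reaches from about 300 to 750 mm from the base axis. Payload 8.5 kg.
Tool frame: the origin (TCP) lies between the finger pads; the fingertips stand 8 mm ahead of it and the grasp point (between the pads) lies 11 mm behind it (robot.tcp_to_tips is the distance from the TCP to the fingertips, in mm); z points along the fingers, y is the line along which they close (so a half turn about z gives the same grasp; the last joint's range is limited). The gripper opens to 85 mm and grips with 20 to 120 N. Pads are 22 mm wide; open, the fingers measure 114 mm over their backs; the gripper's body (76 mm by 85 mm) begins 54 mm behind the grasp point. The pads swing forward as they close: fully open they stand 13 mm farther back than shut.
Start: joints at [-0.215, 0.381, 1.297, -0, 1.464, -0.215], TCP at [549.982, 0.002, 239.322] pointing down, gripper open.
Joint ranges: [-3.11, 3.11], [-0.89, 2.33], [0.22, 2.48], [-1.42, 4.56], [0.17, 2.85], [-2.88, 2.88]. Speed limits (rad/s): [2.39, 2.39, 3.14, 3.14, 3.14, 3.14].

## Interface

Orientations are given as a 3x3 rotation matrix whose columns are the frame's x, y, z axes.
In Python, from cell import robot, viewer gives the robot as it stands.
- The arm moves only by the tool jog_arm, never from a script. Its argument "commands" is one flat list of numbers, 5 for each row, row after row: the shift along the world's x, y, z in m, then the turn about the world's z in rad, then the finger opening in m, from 0 to 0.0854. In form: [tx, ty, tz, spin, hand, tx, ty, tz, spin, hand, ...]. A call has 1 to 20 rows; each row is the pose to reach, as a shift and turn from the pose commanded when the call began; what a row does not reach only later rows make up. A row lasts 1/10 s, in which the tool goes at most 50 mm and 8.59 degrees, less where a joint would pass 70% of its speed; a pose out of reach is approached as far as the arm can. A call with a gripper value outside its range is refused whole. The fingers move at their own pace and stop on an object; the grip force is fixed at half the most. Time passes only in rows, so rows that repeat a pose let the fingers close. It gives the time, the measured TCP pose, the force, the opening and the grip force at its end, in the units of the state.
- robot.state(): the state, without advancing time (a new reading comes with each control period).
- viewer.get_image(name): name is "scene" or "side" or "wrist"; returns a dict with "color" (420x560x3 uint8, red, green, blue), "fx", "fy", "cx", "cy" (pixels), "eye" and "attitude" of the camera in the world. Camera axes: x right, y up, looking along -z (the intrinsics and any distortion apply to the point x, -y, -z); pixel columns grow to the right and rows downward; lengths in mm; the calibration is good to about 2 mm. A picture is of the moment at which its call begins. There is no depth.
- robot.sign_off(): hands the job in; it is judged then, once.
The state is a dict: "clock": time; "joints": joint angles; "qvel": joint speeds; "joint_efforts": joint torques, N m; "position": TCP position; "tool_rot": TCP orientation; "wrist_force": force on the tool from outside, world axes, zero at the start; "wrist_torque": the same for the moment, N m; "gripper_width": finger opening in mm; "grasp_force": force on a finger pad.
Only numpy, scipy, OpenCV 4.12 (cv2) and the standard library are available. Lean on these libraries where they do the work, as an engineer would, in place of code of your own. Each camera call takes 0.05 s, during which the arm holds its last target. There are 200 camera calls.

## Working session

There is one attempt and no reset: what is moved stays moved. The work goes in short steps, Python scripts to look and compute and a tool call to move; the robot and the scene stay as the last step left them, time stands still between calls to the robot, and variables do not carry over. Pictures are saved under pics/ and viewed, at most 10 in all, crops included, and the job is handed in when it is done.

Besides the shell and the picture viewer there is one more tool, called after "Emit:" as name(argument=value, ...) on one line, values as JSON. jog_arm: Moves the arm, as the interface text tells. Its arguments: {"type":"object","properties":{"commands":{"type":"array","items":{"type":"number"}}},"required":["commands"]}

```bash
ls; mkdir -p pics; python3 - <<'E'
from cell import robot, viewer
import cv2, numpy as np, pickle
ims={n:viewer.get_image(n) for n in ("scene","side","wrist")}
pickle.dump(ims,open("ims.pkl","wb"))
for n,i in ims.items():
    print(n,[k for k in i],i["fx"],i["fy"],i["cx"],i["cy"],np.round(i["eye"],1),np.round(i["attitude"],4).tolist(),{k:v for k,v in i.items() if k not in("color","fx","fy","cx","cy","eye","attitude")})
c=lambda n:cv2.cvtColor(ims[n]["color"],cv2.COLOR_RGB2BGR)
cv2.imwrite("pics/scene.png",cv2.resize(c("scene"),(800,600),interpolation=2))
cv2.imwrite("pics/side.png",cv2.resize(c("side"),(800,600),interpolation=2))
cv2.imwrite("pics/wrist.png",c("wrist"))
E
```

```text
pics
scene ['color', 'fx', 'fy', 'cx', 'cy', 'eye', 'attitude'] 382.8855420411751 382.8855420411751 283.5484535358033 214.50608109907824 [123.7 954.6 601.6] [[-0.8399, 0.2973, -0.454], [-0.5425, -0.4854, 0.6856], [-0.0165, 0.8222, 0.569]] {}
side ['color', 'fx', 'fy', 'cx', 'cy', 'eye', 'attitude'] 399.917187380976 399.917187380976 284.711541174278 205.81179765172934 [127.7 981.3 578.5] [[-0.8413, 0.2951, -0.4529], [-0.5406, -0.452, 0.7096], [0.0047, 0.8418, 0.5398]] {}
wrist ['color', 'fx', 'fy', 'cx', 'cy', 'eye', 'attitude'] 305.2872146564386 305.2872146564386 279.78106595488407 213.64645850329816 [548.3  72.7 373. ] [[1.0, 0.0, 0.0005], [-0.0002, 0.9573, 0.2891], [-0.0005, -0.2891, 0.9573]] {}
```

View pics/scene.png

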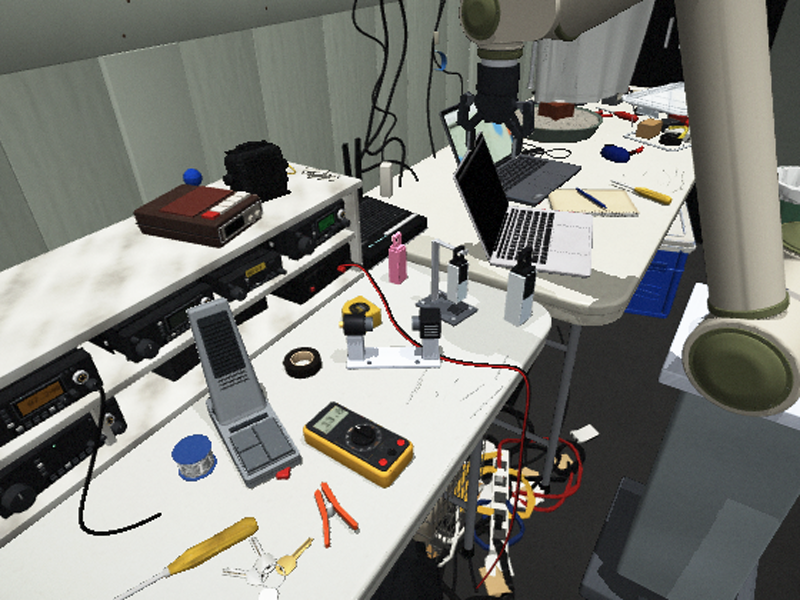

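View pics/side.png

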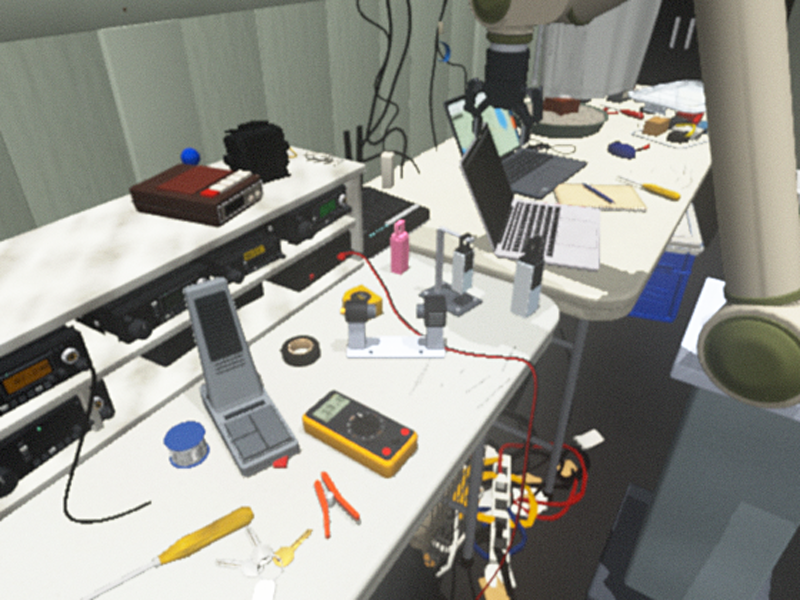

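The scene view shows the hung cuvette at about (458,275), the larger decoy at (520,287), the pink one at (398,258), and the tester at (393,340). The two fixed views have a short baseline, so I'll use the wrist camera as well.

```bash
python3 - <<'E'
import cv2, pickle
ims=pickle.load(open("ims.pkl","rb"))
c=cv2.cvtColor(ims["scene"]["color"],cv2.COLOR_RGB2BGR)[155:275,230:390]
cv2.imwrite("pics/scene_crop.png",cv2.resize(c,(800,600),interpolation=2))
E
```

```text
(no output)
```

View pics/scene_crop.png

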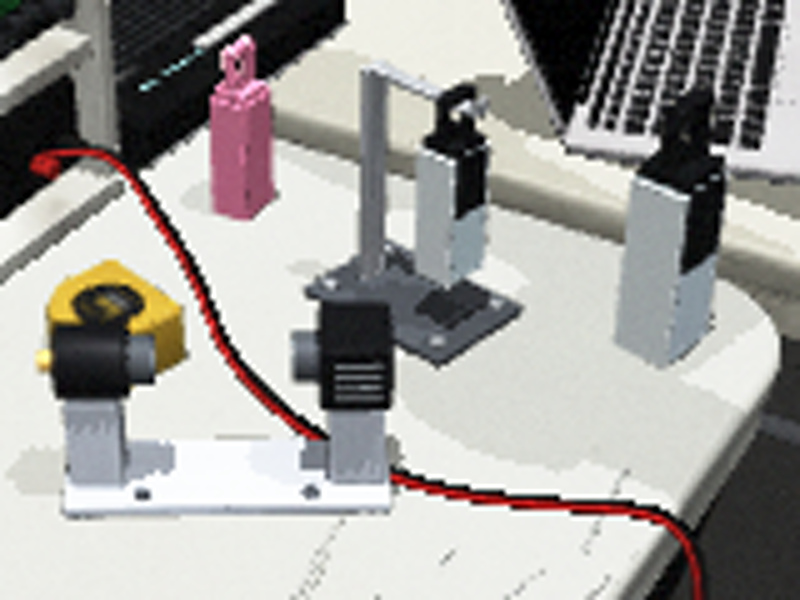

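View pics/wrist.png

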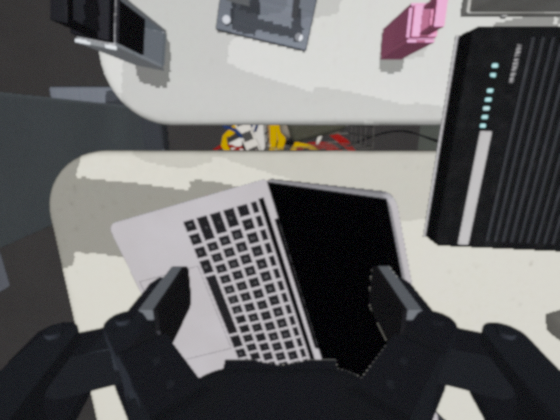

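Crop: stand foot corners (305,292), (440,362), (522,310); tester foot's front bottom edge runs (65,515) to (390,513). The gripper currently closes along world x.

```bash
cat > h.py <<'E'
import numpy as np
from scipy.optimize import least_squares
def ray(im,u,v):
    d=np.array([(u-im["cx"])/im["fx"],-(v-im["cy"])/im["fy"],-1.]); d=np.array(im["attitude"])@d
    return np.array(im["eye"],float),d/np.linalg.norm(d)
def onz(im,u,v,z):
    e,d=ray(im,u,v); return e+d*(z-e[2])/d[2]
def tri(obs):
    A=np.zeros((3,3));b=np.zeros(3);R=[ray(*o) for o in obs]
    for e,d in R: P=np.eye(3)-np.outer(d,d);A+=P;b+=P@e
    p=np.linalg.solve(A,b); return p,[np.linalg.norm((np.eye(3)-np.outer(d,d))@(p-e)) for e,d in R]
def proj(im,p):
    q=np.array(im["attitude"]).T@(np.asarray(p)-im["eye"]); return np.array([im["cx"]-im["fx"]*q[0]/q[2],im["cy"]+im["fy"]*q[1]/q[2]])
def crop(u,v,x0,y0,s): return (u+.5)/s-.5+x0,(v+.5)/s-.5+y0
E
python3 - <<'E'
import pickle
from h import *
from cell import robot
s=robot.state(); print(np.round(s["tool_rot"],3).tolist(),s["clock"],s["gripper_width"])
im=pickle.load(open("ims.pkl","rb"))["scene"]
for n,u,v,z in [("footL",305,295,0),("footF",440,365,0),("footR",522,310,0),("testL",65,515,0),("testR",390,512,0),("teBL",75,440,8),("cuv bottom front",452,288,35),("hook tip",480,105,140),("upright top",373,68,137),("tapeM",110,340,5),("decoy bottom",660,365,0),("pink",245,218,0)]:
    print(n,onz(im,*crop(u,v,230,155,5),z).round(1))
E
```

```text
[[-0.0, 1.0, -0.001], [1.0, 0.0, 0.0], [0.0, -0.001, -1.0]] 0.15 84.93608525290112
footL [589.4 215.9   0. ]
footF [494.7 233.8   0. ]
footR [480.8 166.3   0. ]
testL [589.  432.2   0. ]
testR [458.7 348.9   0. ]
teBL [613.2 392.1   8. ]
cuv bottom front [500.2 213.2  35. ]
hook tip [495. 202. 140.]
upright top [562.8 190.7 137. ]
tapeM [651.7 312.1   5. ]
decoy bottom [396.8 173.6   0. ]
pink [661.9 166.5   0. ]
```

Rough positions: stand origin ≈ (513,195) with yaw ≈ -11°, tester ≈ (537,370) with yaw ≈ +33°. Both agree with the given sizes. I'll move the wrist camera over both of them for a second view.

Emit:
jog_arm(commands=[0, 0, 0.04, 0, 0.0854, -0.02, 0.05, 0.06, 0, 0.0854, -0.03, 0.1, 0.06, 0, 0.0854, -0.03, 0.15, 0.06, 0, 0.0854, -0.03, 0.2, 0.06, 0, 0.0854, -0.03, 0.22, 0.06, 0, 0.0854, -0.03, 0.22, 0.06, 0, 0.0854, -0.03, 0.22, 0.06, 0, 0.0854, -0.03, 0.22, 0.06, 0, 0.0854])

```text
clock: 1.05
position: [520.1, 219.2, 299.2]
tool_rot: [[0.001, 1.0, -0.0], [1.0, -0.001, -0.0], [-0.0, -0.0, -1.0]]
wrist_force: [-0.0, 0.0, -0.1]
gripper_width: 85.4
grasp_force: 0.0
```

```bash
python3 - <<'E'
from cell import robot, viewer
import cv2, numpy as np, pickle
i=viewer.get_image("wrist"); pickle.dump(i,open("w1.pkl","wb"))
print(np.round(robot.state()["position"],1),np.round(i["eye"],1))
cv2.imwrite("pics/w1.png",cv2.resize(cv2.cvtColor(i["color"],cv2.COLOR_RGB2BGR)[0:300,80:480],(800,600),interpolation=2))
E
```

```text
[520.1 219.  299.3] [518.6 291.8 433.4]
```

View pics/w1.png

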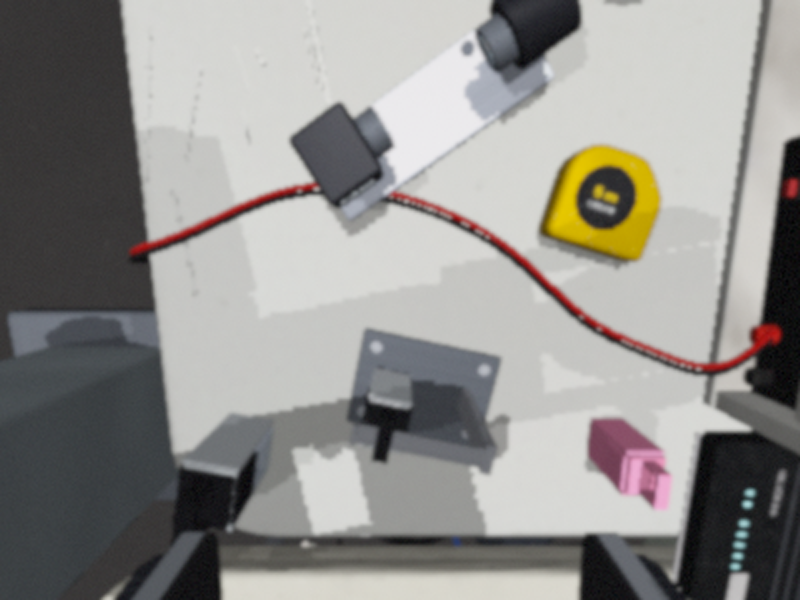

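Wrist view: cuvette +y face at about (375–413, 370–405), loop (382,445), stand foot corners (366,328), (499,358), (490,470), tester foot from (350,218) to (553,72). I'll enlarge this for accuracy.

```bash
python3 - <<'E'
import cv2, numpy as np, pickle
c=cv2.cvtColor(pickle.load(open("w1.pkl","rb"))["color"],cv2.COLOR_RGB2BGR)
a=cv2.resize(c[160:240,245:335],None,fx=4.4,fy=4.4,interpolation=2)   # 396x352
b=cv2.resize(c[0:115,220:375],None,fx=2.58,fy=2.58,interpolation=2)
a=cv2.resize(c[155:240,250:335],(595,595),interpolation=2)
cv2.imwrite("pics/cz.png",a)
E
```

```text
(no output)
```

View pics/cz.png

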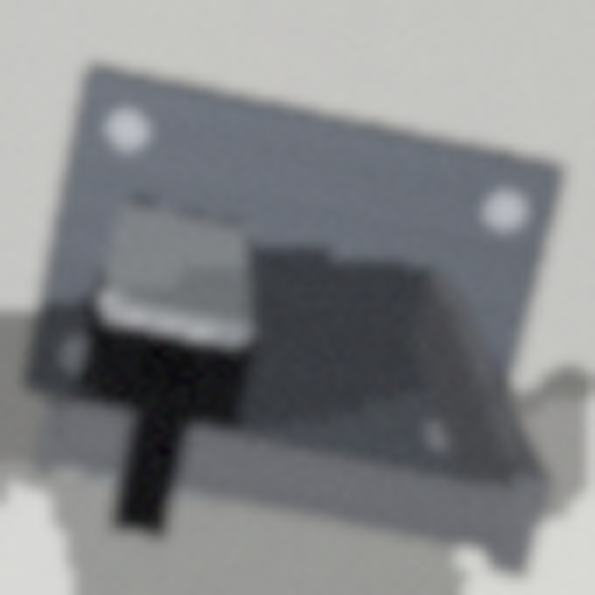

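Enlarged (×7 from 250,155): foot corners (90,65), (562,165), (30,390); frosted face bottom (122,203)–(245,218), top (97,318)–(253,343); loop end (141,530).

```bash
cat > m.py <<'E'
import pickle
from h import *
S=pickle.load(open("ims.pkl","rb"))["scene"];W=pickle.load(open("w1.pkl","rb"))
s=lambda u,v:(S,*crop(u,v,230,155,5)); w=lambda u,v:(W,*crop(u,v,80,0,2)); z=lambda u,v:(W,*crop(u,v,250,155,7))
print("tri")
for n,o in dict(bot_mp=[s(452,288),z(122,203)],bot_pp=[s(418,277),z(245,218)],top_mp=[s(452,163),z(97,316)],top_pp=[s(420,152),z(253,342)],loop=[s(462,88),z(141,528)],
  footF=[s(440,360),z(90,65)],footL=[s(307,292),z(562,165)]).items():
    p,e=tri(o);print(n,p.round(1),np.round(e,1))
def fit(name,x0,obs):
    def T(q,P):
        c,t=np.cos(q[2]),np.sin(q[2]); return [q[0]+c*P[0]-t*P[1],q[1]+t*P[0]+c*P[1],P[2]+q[3]]
    f=lambda q:np.concatenate([proj(o[0],T(q,P))-o[1:] for o,P in obs]+[[q[3]/10]])
    r=least_squares(f,x0+[0],loss="soft_l1");print(name,r.x[:2].round(1),"yaw",round(r.x[2],3),"dz",round(r.x[3],1));print(f(r.x).round(1).tolist())
fit("cuv",[513,195,-.2],[(s(452,288),(-13,15,35)),(s(418,277),(13,15,35)),(z(122,203),(-13,15,35)),(z(245,218),(13,15,35)),(s(452,163),(-13,15,111)),(s(420,152),(13,15,111)),(z(97,316),(-13,15,111)),(z(253,342),(13,15,111)),(z(141,528),(0,0,142)),(s(485,277),(-13,-15,35))])
fit("stand",[513,195,-.2],[(s(440,360),(-25,35,6)),(s(307,292),(75,35,6)),(s(522,307),(-25,-35,6)),(z(90,65),(-25,35,6)),(z(562,165),(75,35,6)),(z(30,390),(-25,-35,6))])
fit("tester",[537,370,.57],[(s(65,505),(78,25,8)),(s(390,502),(-78,25,8)),(w(350,217),(-78,-25,8)),(w(553,72),(78,-25,8))])
E
python3 m.py
```

```text
tri
bot_mp [501.2 212.4  34.1] [0.6 0.6]
bot_pp [524.2 208.5  30.7] [1. 1.]
top_mp [502.4 210.9 109.4] [2. 2.]
top_pp [525.6 204.7 105.3] [0.6 0.6]
loop [510.3 186.8 138.8] [2.5 2.5]
footF [494.3 234.7   4. ] [0. 0.]
footL [5.900e+02 2.136e+02 5.000e-01] [0.4 0.4]
cuv [509.5 193.3] yaw -0.233 dz -3.9
[0.3, 0.8, -0.2, -0.9, -0.9, 0.9, 0.4, 3.1, 1.5, 0.9, 0.2, -0.6, -0.3, -1.5, 0.4, -0.0, 1.2, -7.7, 1.2, -1.5, -0.4]
stand [511.2 195.1] yaw -0.205 dz -4.5
[0.2, 0.8, -0.8, -0.4, 0.5, 0.2, -0.2, 0.0, 1.2, -0.1, -0.5, 0.3, -0.5]
tester [536.1 371.4] yaw 0.582 dz -0.9
[-0.5, 0.7, 0.5, 0.1, -0.8, 0.5, 1.0, -0.2, -0.1]
```

The heights come out within about 4 mm of the text. The loop point I picked was the loop's far end (y = -11), which explains its residual. Cuvette ≈ (511,195) with yaw -0.205. I'll turn the tool and stand off above it.

Emit:
jog_arm(commands=[-0.002, -0.005, -0.01, 0.137, 0.0854, -0.004, -0.01, -0.02, 0.274, 0.0854, -0.006, -0.015, -0.03, 0.411, 0.0854, -0.009, -0.02, -0.04, 0.548, 0.0854, -0.009, -0.025, -0.05, 0.685, 0.0854, -0.009, -0.025, -0.06, 0.822, 0.0854, -0.009, -0.025, -0.07, 0.959, 0.0854, -0.009, -0.025, -0.07, 1.096, 0.0854, -0.009, -0.025, -0.07, 1.233, 0.0854, -0.009, -0.025, -0.07, 1.366, 0.0854, -0.009, -0.025, -0.07, 1.366, 0.0854, -0.009, -0.025, -0.07, 1.366, 0.0854, -0.009, -0.025, -0.07, 1.366, 0.0854])

```text
clock: 2.4
position: [511.1, 194.6, 229.4]
tool_rot: [[-0.978, 0.207, 0.0], [0.207, 0.978, -0.0], [-0.0, -0.0, -1.0]]
wrist_force: [-0.5, 0.7, 0.0]
gripper_width: 85.5
grasp_force: 0.0
```

```bash
python3 - <<'E'
from cell import robot, viewer
import cv2, numpy as np, pickle
i=viewer.get_image("wrist"); pickle.dump(i,open("w2.pkl","wb"))
print(np.round(robot.state()["position"],1),np.round(i["eye"],1),np.round(i["attitude"],3).tolist(),robot.tcp_to_tips)
cv2.imwrite("pics/w2.png",cv2.resize(cv2.cvtColor(i["color"],cv2.COLOR_RGB2BGR)[60:360,80:480],(800,600),interpolation=2))
E
```

```text
[511.  194.7 229.4] [437.4 208.9 363.6] [[0.207, -0.937, -0.283], [0.978, 0.198, 0.06], [-0.001, -0.29, 0.957]] 8.0
```

View pics/w2.png

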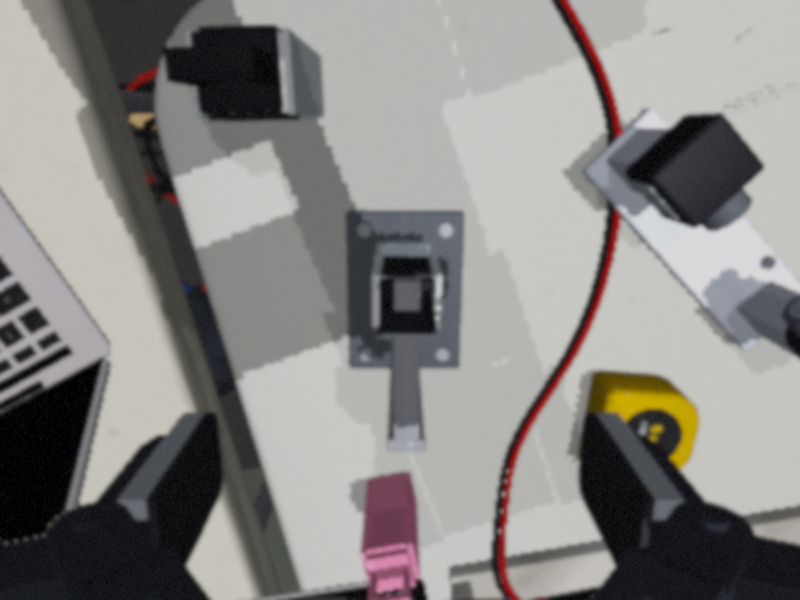

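Wrist view from above: the stand edges are parallel to the image axes, so the yaw is right. Loop's top bar is at about (378–440, 311–333), cap and glass sides at columns 372–443, foot corners (348,210), (463,212), (460,367), (350,367).

```bash
cat >> m.py <<'E'
print("----")
W2=pickle.load(open("w2.pkl","rb")); k=lambda u,v:(W2,*crop(u,v,80,60,2))
print("loop top",onz(*k(409,322),142).round(1),"hook z137 mid",onz(*k(406.5,420),137).round(1))
st=[(k(348,210),(-25,-35,6)),(k(463,212),(-25,35,6)),(k(460,367),(75,35,6)),(k(350,367),(75,-35,6))]
fit("stand w2",[513,195,-.2],st)
fit("stand both",[513,195,-.2],st+[(s(440,360),(-25,35,6)),(s(307,292),(75,35,6)),(s(522,307),(-25,-35,6)),(z(90,65),(-25,35,6)),(z(562,165),(75,35,6)),(z(30,390),(-25,-35,6))])
tt=[(s(65,505),(78,25,8)),(s(390,502),(-78,25,8)),(w(350,217),(-78,-25,8)),(w(553,72),(78,-25,8)),(k(585,172),(-78,-25,8)),(k(648,110),(-78,25,8)),(k(745,345),(78,-25,8))]
fit("tester all",[537,370,.57],tt)
E
python3 m.py | sed -n '/----/,$p'
```

```text
----
loop top [509.3 197.1 142. ] hook z137 mid [552.1 187.3 137. ]
stand w2 [511.6 196.5] yaw -0.212 dz -7.0
[-0.5, 0.4, 0.8, -0.4, -0.4, 0.1, 0.2, -0.1, -0.7]
stand both [511.  195.8] yaw -0.207 dz -4.5
[-1.4, 0.4, 0.3, -0.6, -0.5, 0.4, -0.3, 0.5, 0.1, 0.9, -0.8, -0.3, 0.4, 0.4, -0.4, -0.6, 1.0, -0.5, -0.7, -0.3, -0.5]
tester all [536.4 370.9] yaw 0.595 dz -5.0
[-0.2, 2.1, 0.6, 0.9, 0.4, 1.6, 0.3, 0.2, -1.1, 0.1, 1.1, -1.7, 0.7, 1.4, -0.5]
```

Everything agrees: cuvette ≈ (511,196.5). Descending and closing.

Emit:
jog_arm(commands=[0, 0.0015, -0.02, 0, 0.0854, 0, 0.0015, -0.045, 0, 0.0854, 0, 0.0015, -0.07, 0, 0.0854, 0, 0.0015, -0.095, 0, 0.0854, 0, 0.0015, -0.12, 0, 0.0854, 0, 0.0015, -0.135, 0, 0.0854, 0, 0.0015, -0.145, 0, 0.0854, 0, 0.0015, -0.145, 0, 0.0854, 0, 0.0015, -0.145, 0, 0.0854])

```text
clock: 3.35
position: [511.4, 196.6, 84.9]
tool_rot: [[-0.979, 0.204, 0.001], [0.204, 0.979, 0.0], [-0.001, 0.0, -1.0]]
wrist_force: [0.5, 0.3, 0.7]
gripper_width: 85.5
grasp_force: 0.0
```

```bash
python3 - <<'E'
from cell import robot, viewer
import cv2, numpy as np, pickle
S=viewer.get_image("scene");i=viewer.get_image("wrist"); pickle.dump((S,i),open("w3.pkl","wb"))
b=lambda x:cv2.cvtColor(x,cv2.COLOR_RGB2BGR)
l=cv2.resize(b(S["color"])[145:245,280:360],(400,500),interpolation=2); r=cv2.resize(b(i["color"])[130:380,180:380],(400,500),interpolation=2)
cv2.imwrite("pics/w3.png",np.hstack([l,r]))
E
```

```text
(no output)
```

View pics/w3.png

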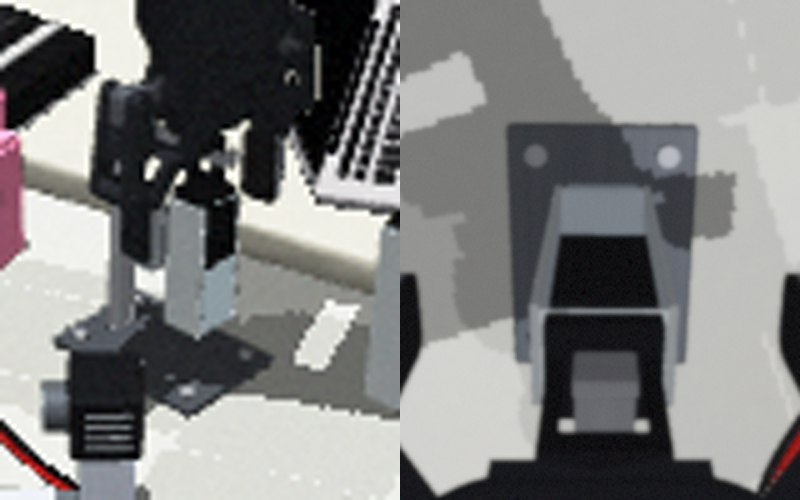

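Right panel: the cuvette (columns 527–683, mid 605) is centred between the fingers (422 and 782, mid 602) and square to them. Its near top rim is at row 312. I'll check x' from that rim, then close.

```bash
python3 - <<'E'
from h import *
import pickle
S,W=pickle.load(open("w3.pkl","rb"))
ex=np.array([.979,-.204])
for n,u,v,zz,off in [("rim",605,312,111,-13),("bottom",605,187,35,-13),("mask edge",605,235,77,-13)]:
    p=onz(W,180+(u-400+.5)/2-.5,130+(v+.5)/2-.5,zz);print(n,p.round(1),(p[:2]-off*ex).round(1))
p,e=tri([(S,280+(198+.5)/5-.5,145+(337+.5)/5-.5),(W,180+(650-400)/2,130+187/2)]);print("bot corner",p.round(1),e)
E
```

```text
rim [499.5 198.8 111. ] [512.3 196.1]
bottom [499.1 199.5  35. ] [511.8 196.8]
mask edge [497.6 199.4  77. ] [510.3 196.8]
bot corner [502.2 213.6  35.1] [np.float64(0.07072177195867542), np.float64(0.07072177195863746)]
```

Emit:
jog_arm(commands=[0, 0, 0, 0, 0.06, 0, 0, 0, 0, 0.045, 0, 0, 0, 0, 0.036, 0, 0, 0, 0, 0.028, 0, 0, 0, 0, 0.02, 0, 0, 0, 0, 0.02, 0, 0, 0, 0, 0.02, 0, 0, 0, 0, 0.02, 0, 0, 0, 0, 0.02, 0, 0, 0, 0, 0.02])

```text
clock: 4.45
position: [511.0, 196.5, 84.6]
tool_rot: [[-0.979, 0.203, 0.0], [0.203, 0.979, -0.0], [-0.0, -0.0, -1.0]]
wrist_force: [-2.0, -1.2, 5.6]
gripper_width: 29.7
grasp_force: 59.3
```

Gripped at 29.7 mm with 59 N. Raising 11 mm, drawing off 44 mm along the stand's -x, then lifting.

Emit:
jog_arm(commands=[0, 0, 0.004, 0, 0.02, 0, 0, 0.008, 0, 0.02, 0, 0, 0.011, 0, 0.02, 0, 0, 0.011, 0, 0.02, 0, 0, 0.011, 0, 0.02, -0.0098, 0.002, 0.011, 0, 0.02, -0.0196, 0.0041, 0.011, 0, 0.02, -0.0294, 0.0061, 0.011, 0, 0.02, -0.0372, 0.0078, 0.011, 0, 0.02, -0.0431, 0.009, 0.011, 0, 0.02, -0.0431, 0.009, 0.011, 0, 0.02, -0.0431, 0.009, 0.02, 0, 0.02, -0.0431, 0.009, 0.04, 0, 0.02, -0.0431, 0.009, 0.065, 0, 0.02, -0.0431, 0.009, 0.09, 0, 0.02, -0.0431, 0.009, 0.105, 0, 0.02, -0.0431, 0.009, 0.105, 0, 0.02, -0.0431, 0.009, 0.105, 0, 0.02])

```text
clock: 6.25
position: [467.9, 205.4, 189.2]
tool_rot: [[-0.979, 0.204, 0.0], [0.204, 0.979, -0.0], [-0.0, -0.0, -1.0]]
wrist_force: [-0.4, 0.3, -1.4]
gripper_width: 29.4
grasp_force: 59.3
```

Free and held. Carrying it above the tester and turning by 0.79.

Emit:
jog_arm(commands=[0.01, 0.025, 0.005, 0.12, 0.02, 0.02, 0.05, 0.01, 0.24, 0.02, 0.03, 0.075, 0.01, 0.36, 0.02, 0.04, 0.1, 0.01, 0.48, 0.02, 0.052, 0.125, 0.01, 0.6, 0.02, 0.062, 0.15, 0.01, 0.7, 0.02, 0.0685, 0.165, 0.01, 0.79, 0.02, 0.0685, 0.165, 0.01, 0.79, 0.02, 0.0685, 0.165, 0.01, 0.79, 0.02, 0.0685, 0.165, 0.01, 0.79, 0.02])

```text
clock: 7.25
position: [536.1, 369.6, 198.9]
tool_rot: [[-0.835, -0.55, -0.001], [-0.55, 0.835, -0.001], [0.001, 0.0, -1.0]]
wrist_force: [0.4, -0.4, -2.4]
gripper_width: 29.3
grasp_force: 59.6
```

```bash
python3 - <<'E'
from cell import robot, viewer
import cv2, numpy as np, pickle
S=viewer.get_image("scene");i=viewer.get_image("wrist"); pickle.dump((S,i),open("w4.pkl","wb"))
print(np.round(robot.state()["position"],1),i["eye"])
b=lambda x:cv2.cvtColor(x,cv2.COLOR_RGB2BGR)
l=cv2.resize(b(S["color"])[165:265,230:330],(400,400),interpolation=2); r=cv2.resize(b(i["color"])[60:360,130:430],(400,400),interpolation=2)
cv2.imwrite("pics/w4.png",np.hstack([l,r]))
E
```

```text
[536.3 369.7 199.4] [473.24054074 328.35258897 333.4729197 ]
```

View pics/w4.png

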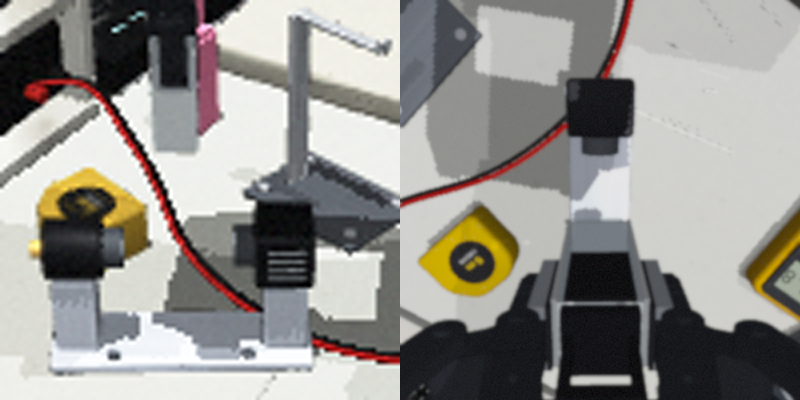

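Right panel: head (568–633, mid 600.5) and cuvette (554–648, mid 601) line up, with parallel edges. Left panel: lens ends at columns 124 and 233, row ~245; cuvette front face bottom runs 153–198. Next I check the position along the beam.

```bash
python3 - <<'E'
from h import *
import pickle
S,W=pickle.load(open("w4.pkl","rb"))
T=np.array([536.3,370.6]);y=.588;ex=np.array([np.cos(y),np.sin(y)]);ey=np.array([-ex[1],ex[0]])
def L(im,u,v): return proj(im,0)  # unused
s=lambda p:((proj(S,p)-[230,165]+.5)*4-.5).round(1)
w=lambda p:(((proj(W,p)-[130,60]+.5)*4/3-.5)+[400,0]).round(1)
P=lambda x,yy,z:np.r_[T+x*ex+yy*ey,z]
print("lens +,-,(scene 124 / 233):",s(P(32,0,75)),s(P(-32,0,75)),"foot front corners (52,~362)/(313,~357)",s(P(78,25,8)),s(P(-78,25,8)))
print("head edges w: outer,78",w(P(-78,0,93)),"corners",w(P(-78,21,93)),w(P(-78,-21,93)))
C=np.array([536.3,369.7]);Q=lambda x,yy,z:np.r_[C+x*ex+yy*ey,z]
print("cuv bottom +y corners",s(Q(13,15,149.5)),s(Q(-13,15,149.5)),s(Q(-13,-15,149.5)),"top",s(Q(13,15,225)),s(Q(-13,15,225)))
print("w rim near corners",w(Q(-13,15,225)),w(Q(-13,-15,225)),"bottom",w(Q(-13,15,149)),w(Q(-13,-15,149)))
print(T-[536.4-0,370.5])
E
```

```text
lens +,-,(scene 124 / 233): [124.2 246.9] [234.6 244.5] foot front corners (52,~362)/(313,~357) [ 50.6 365. ] [314.5 359.1]
head edges w: outer,78 [600.6  78.6] corners [637.9  78.4] [563.4  78.8]
cuv bottom +y corners [152.2 151.5] [199.9 150.5] [199.6 121.4] top [146.3  28.6] [196.7  27.5]
w rim near corners [649.5 300. ] [549.3 300.4] bottom [631.1 218.7] [568.4 219. ]
[-0.1  0.1]
```

Predictions match the picture to about 0.5 mm. Lowering 97 mm puts the underside at 53 mm.

Emit:
jog_arm(commands=[0, 0.0005, -0.015, 0, 0.02, 0, 0.0005, -0.03, 0, 0.02, 0, 0.0005, -0.045, 0, 0.02, 0, 0.0005, -0.06, 0, 0.02, 0, 0.0005, -0.075, 0, 0.02, 0, 0.0005, -0.087, 0, 0.02, 0, 0.0005, -0.094, 0, 0.02, 0, 0.0005, -0.097, 0, 0.02, 0, 0.0005, -0.097, 0, 0.02, 0, 0.0005, -0.097, 0, 0.02, 0, 0.0005, -0.097, 0, 0.02, 0, 0.0005, -0.097, 0, 0.02])

```text
clock: 8.55
position: [536.5, 371.1, 102.8]
tool_rot: [[-0.834, -0.552, 0.001], [-0.552, 0.834, 0.0], [-0.001, -0.0, -1.0]]
wrist_force: [-0.6, -0.1, -1.2]
gripper_width: 29.3
grasp_force: 59.6
```

```bash
python3 - <<'E'
from cell import robot, viewer
from h import *
import cv2, pickle
S=viewer.get_image("scene");i=viewer.get_image("wrist"); pickle.dump((S,i),open("w5.pkl","wb"))
st=robot.state();print(np.round(st["position"],1),np.round(st["tool_rot"],3).tolist(),np.round(st["wrist_force"],1))
b=lambda x:cv2.cvtColor(x,cv2.COLOR_RGB2BGR)
cv2.imwrite("pics/w5.png",np.hstack([cv2.resize(b(S["color"])[200:260,235:315],(800,600),interpolation=2)]))
C=st["position"][:2];y=.588;ex=np.array([np.cos(y),np.sin(y)]);ey=np.array([-ex[1],ex[0]])
for x,yy,z in [(13,15,53),(-13,15,53),(-13,-15,53)]: print(((proj(S,np.r_[C+x*ex+yy*ey,z])-[235,200]+.5)*10-.5).round(0))
for x in (32,-32): print("lens",((proj(S,np.r_[np.array([536.3,370.6])+x*ex,75])-[235,200]+.5)*10-.5).round(0))
E
```

```text
[536.4 371.1 102.6] [[-0.834, -0.552, 0.0], [-0.552, 0.834, 0.0], [-0.0, -0.0, -1.0]] [-0.1 -0.7 -1.3]
[344. 382.]
[456. 379.]
[455. 302.]
lens [261. 268.]
lens [537. 262.]
```

View pics/w5.png

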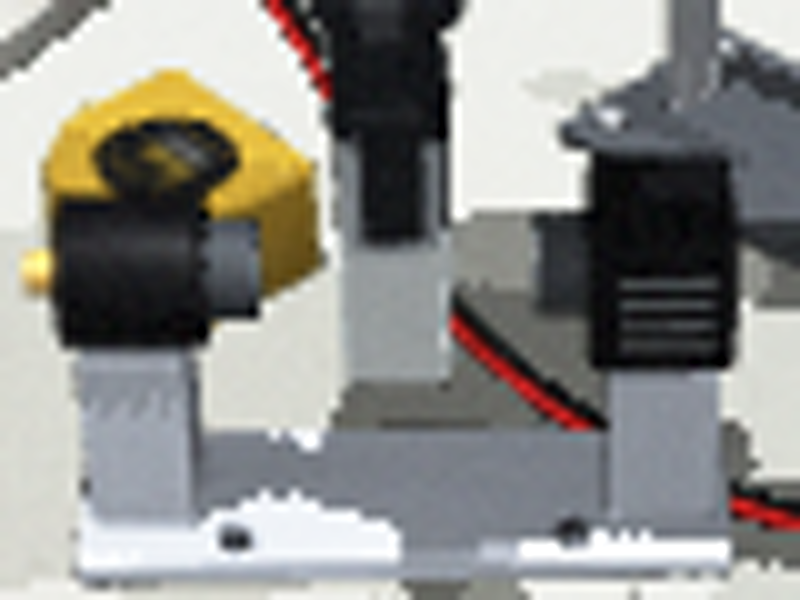

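The cuvette's front face spans columns 345–448 (mid 396.5) and the lens gap spans 260–535 (mid 397.5). The bottom is at row 380, as predicted, so it is centred and clear of both heads. Handing in.

```bash
python3 -c "
from cell import robot
print(robot.sign_off())"
```

```text
the job is handed in; nothing more can be done
None
```

The cuvette is off its hook and held upright by its frosted faces, centred in the tester gap to within about 1 mm and touching neither head. The job is handed in at about 8.6 s with the grip still on; no verdict came back.

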